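# Pull the spring tester out to the clip

### The arm

A 6-joint arm with a two-finger parallel gripper is mounted at the origin on the work surface. World frame = base frame: x ahead of the robot, y to its left, z up, the work surface at z = 0. Lengths are in m, angles in rad, forces in N, time in s.
With the tool pointing down it reaches from about 0.225 to 0.875 m from the base axis. Payload 3.4 kg.
Tool frame: the origin (TCP) lies at the very end of the fingers, on their centre line; the grasp point (between the pads) lies manip.grip_point_offset behind it (manip.grip_point_offset is the distance from the TCP to the grasp point, in m); z points along the fingers, y is the line along which they close (so a half turn about z gives the same grasp; the last joint's range is limited). The gripper opens to 85 mm and grips with 20 to 120 N. Pads are 22 mm wide; open, the fingers measure 114 mm over their backs; the gripper's body (76 mm by 85 mm) begins 54 mm behind the grasp point. The pads swing forward as they close: fully open they stand 13 mm farther back than shut.
Start: joints at [-0.121, 0.276, 1.505, -0, 1.361, -0.121], TCP at [0.575, -0, 0.231] pointing down, gripper open.
Joint ranges: [-2.89, 2.89], [-0.75, 2.08], [0.22, 2.7], [-1.18, 4.32], [0.11, 2.71], [-2.7, 2.7]. Speed limits (rad/s): [2.57, 2.57, 3.14, 3.14, 3.14, 3.14].

### API

Orientations are given as a unit quaternion [w, x, y, z].
In Python, from rig import manip gives the robot as it stands.
- The arm moves only by the shell command python3 -m pendant 'ROWS' [FORCE]. ROWS is JSON, a list of rows, each an object of numbers: "jaw": the opening, from -1 (shut) to 1 (fully open); "tx", "ty", "tz": the shift along the world's x, y, z in cm; "ax", "ay", "az": the turn, a rotation vector about the world's x, y, z in degrees. In form: [{"jaw": .., "tx": .., "ty": .., "tz": .., "ax": .., "ay": .., "az": ..}, ...]. A call has 1 to 10 rows; each row is the pose to reach, as a shift and turn from the pose commanded when the call began; what a row does not reach only later rows make up. A row lasts 1/8 s, in which the tool goes at most 62.5 mm and 10.7 degrees, less where a joint would pass 70% of its speed; a pose out of reach is approached as far as the arm can. A call with a gripper value outside its range is refused whole. The fingers move at their own pace and stop on an object; FORCE is the grip in N (left out, the last holds). Time passes only in rows, so rows that repeat a pose let the fingers close. It gives the time, the measured TCP pose, the force, the opening and the grip force at its end, in the units of the state.
- manip.get_state(): the state, without advancing time (a new reading comes with each control period).
- manip.get_image(name): name is "scene" or "side" or "wrist"; returns a dict with "pixels" (400x640x3 uint8, blue, green, red), "depth" (400x640 float32, m along the optical axis (not along the pixel's ray), 0 where there is no reading), "fx", "fy", "cx", "cy" (pixels), "pose" (4x4, takes a point from camera to world coordinates). Camera axes: x right, y down, z forward; pixel columns grow to the right and rows downward; lengths in m; the calibration is good to about 2 mm. The wrist camera is an equidistant fisheye: a pixel r from the principal point sees the ray r / f radians off the axis. A picture is of the moment at which its call begins.
- manip.sign_off(): hands the job in; it is judged then, once.
The state is a dict: "clock": time; "qpos": joint angles; "qd": joint speeds; "effort": joint torques, N m; "position": TCP position; "ee_rot": TCP orientation; "contact_force": force on the tool from outside, world axes, zero at the start; "moment": the same for the moment, N m; "width": finger opening in m; "gripper_force": force on a finger pad.
Only numpy, scipy, OpenCV 4.12 (cv2) and the standard library are available. Lean on these libraries where they do the work, as an engineer would, in place of code of your own. Each camera call takes 0.05 s, during which the arm holds its last target. There are 200 camera calls.

### The job

The nozzle-spring tester on the bottling bench is due for its check at the stroke marked by the green clip. Pull the blue paddle out against its spring until the yellow follower that it pushes along stands level with the green clip, hold it there for two seconds, then ease the paddle back fully home, not letting it snap, so that the follower stays behind at the clip. Move the follower only by means of the paddle, do not overshoot the clip, and leave the bottles and other loose things where they are.

Things in the scene. Friction and masses are not known exactly. Their poses are not given: they have to be found in the camera images.
- gauge: spring tester fixed on the table, a base plate 12 mm high, x -135 to 305, y -110 to 60 mm; origin on the table under the rods' centre line. Its x points to the black spring housing (x 160 to 305, y +-50, 85 mm high): the paddle is pulled out along -x. Two rods at y +-28 mm, tops at 35 mm; stop block 48 mm high at x -122. White scale strip along x at y -75 mm, ticks 10 mm apart, top at 18 mm.
- carriage (a joint): how far the carriage with the blue paddle is pulled out (m): 0 fully home (held there by the spring), at most 0.14. The spring pulls home with about 4 N at 0 and 13 N at 0.12.
- paddle (a point): centre of the top edge of the blue upright paddle, 108 mm above the table, axes as the gauge's. Paddle: 12 mm thick (x), 60 mm wide (y), free from 42 to 108 mm height, on the middle of a steel carriage 50 mm long, 78 mm wide, top at 42 mm. At home 79 mm lie free between paddle and housing, room for fingers to come down behind it and hook it.
- follower_line (a point): black line on top of the yellow follower, at its centre, 41 mm above the table; the follower is 12 mm long along the gauge's x, 32 mm wide, 22 mm high, sits on the scale strip and slides along it with a little friction, staying where it is left. Axes as the gauge's.
- follower: the yellow follower; origin on the table below the gauge's centre line, level with its black line (75 mm to the +y side of the line); axes as the gauge's
- pusher (a point): front face of the dark steel arm on the carriage that pushes the follower towards -x; touching it, the follower's line is 6 mm ahead of this point. The follower may start up to 20 mm ahead of it. Moves with the paddle, 25 mm ahead of the paddle's centre.
- clip_line (a point): white line on top of the green clip, at its centre, 38 mm above the table; the clip is fixed at the outer edge of the scale, 18 mm long along the gauge's x, 12 mm wide, 26 mm high; axes as the gauge's. It marks where the follower's line must stand.
- flask_a: squat round bottle of greenish glass, 90 mm wide at the belly, 117 mm high; origin at the centre of its foot; a bystander
- flask_b: squat round bottle of greenish glass, 90 mm wide at the belly, 117 mm high; origin at the centre of its foot; a bystander
- flask_c: squat round bottle of greenish glass, 90 mm wide at the belly, 117 mm high; origin at the centre of its foot; a bystander
- amber: amber bottle with black cap, 66 mm wide, 160 mm high; origin at the centre of its foot; a bystander
- wrench: steel wrench lying flat, 170 mm long along its x; a bystander
- tub: round white tub of stoppers, 110 mm wide, 70 mm high; origin at the centre of its foot; a bystander
- stopper: small cork stopper with a black cap, standing cap down on the housing's top, 28 mm wide, 27 mm high; origin at the centre of its foot; a bystander

How it is judged:
On the way:
1. the carriage has pushed the follower level with the clip (lines within 8 mm) and is held against it there for 1 s (x of follower_line in the frame of clip_line between -0.008 and 0.008 m and x of pusher in the frame of follower_line below 0.0095 m), for 1 s.
At the end, for the whole second after the job is handed in: The follower's line stands within 8 mm of the clip's line along the scale, and the paddle is back home (within 6 mm) and at rest (x of follower_line in the frame of clip_line between -0.008 and 0.008 m and value of joint carriage below 0.006 m and velocity of joint carriage between -0.02 and 0.02 m/s and linear speed of follower below 0.01 m/s); the robot touches nothing.
It fails at once if the paddle snaps back (faster than 0.5 m/s) (velocity of joint carriage below -0.5 m/s).
It fails at once if the robot pushes on the follower itself (more than 1 N) (contact force between follower and the fingers above 1 N or contact force between follower and the arm above 1 N).
It fails at once if the follower is pushed far past the clip (more than 12 mm) (x of follower_line in the frame of clip_line below -0.012 m).
It fails at once if a bystander is moved more than 30 mm or tipped over (distance of any of flask_a, flask_b, flask_c, amber, wrench, tub, stopper from where it was at the start of the episode above 0.03 m or angle between any of flask_a, flask_b, flask_c, amber, wrench, tub, stopper's own z axis and vertical above 0.5 rad).
It also fails if it takes over 43 s, if anything falls off the work surface, if the arm or the gripper's body presses on something with over 40 N, if the wrist force passes 120 N, or if a joint passes its speed limit or range.

## Working session

There is one attempt and no reset: what is moved stays moved. The work goes in short steps, Python scripts to look and compute and a shell command to move; the robot and the scene stay as the last step left them, time stands still between calls to the robot, and variables do not carry over. Pictures are saved under pics/ and viewed, at most 10 in all, crops included, and the job is handed in when it is done.

```bash
mkdir -p pics; ls; cat > h.py <<'E'
import numpy as np, cv2
from rig import manip
def grab(n,f):
    im=manip.get_image(n); cv2.imwrite(f,im["pixels"]); np.savez('/tmp/'+n+'.npz',**im); return im
def load(n): return dict(np.load('/tmp/'+n+'.npz'))
def ray(im,u,v):
    d=np.array([(u-im['cx'])/im['fx'],(v-im['cy'])/im['fy'],1.]); return im['pose'][:3,:3]@d, im['pose'][:3,3]
def onplane(im,u,v,z):
    d,o=ray(im,u,v); return o+d*(z-o[2])/d[2]
def pt(im,u,v):
    d,o=ray(im,u,v); return o+d*im['depth'][int(v),int(u)]
E
python3 - <<'E'
from h import *
s=grab("scene","pics/s1.png");d=grab("side","pics/d1.png")
print(s['pose'],d['pose'],manip.get_state(),manip.grip_point_offset)
E
```

```text
pics
[[-0.27247104  0.64695027 -0.7121902   1.40784583]
 [ 0.96214616  0.17869789 -0.20577131  0.29076515]
 [-0.00585692 -0.74129779 -0.67115072  0.96927402]
 [ 0.          0.          0.          1.        ]] [[ 0.94482663 -0.18345035  0.27138277  0.10980623]
 [-0.32747615 -0.50906486  0.7959977  -1.1539607 ]
 [-0.00787462 -0.84095121 -0.54105365  0.90132487]
 [ 0.          0.          0.          1.        ]] {'clock': 0.1, 'qpos': array([-1.20988602e-01,  2.76506495e-01,  1.50601072e+00, -6.30034747e-06,
        1.36070957e+00, -1.21048447e-01]), 'qd': array([-0.00074087, -0.00174832, -0.00237748, -0.00069953,  0.00194556,
        0.00102983]), 'effort': array([ 1.55745878e-03, -4.17697620e+01, -2.46405226e+01, -1.74112388e-04,
        5.80947395e-03,  2.85749664e-07]), 'position': array([5.74521548e-01, 5.70737255e-05, 2.30538956e-01]), 'ee_rot': array([-6.41375805e-04,  7.07084920e-01,  7.07128170e-01, -5.06203835e-04]), 'contact_force': array([-0.8073048 , -0.46726505, -0.088168  ]), 'moment': array([-0.02301536,  0.06223275, -0.01597245]), 'gripper_force': 0.0, 'width': 0.08533925845652353} 0.0187
```

View pics/s1.png

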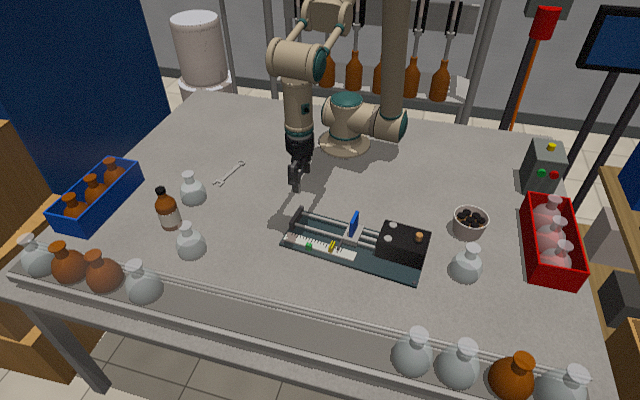

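View pics/d1.png

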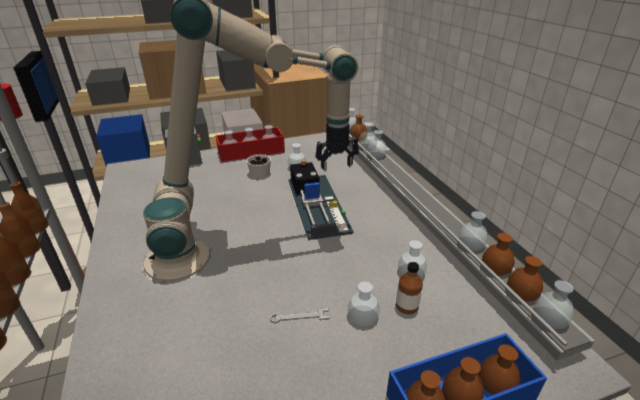

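The scene view shows the gauge at about (355,245): housing at (403,242) on its +y side, blue paddle at (353,222), yellow follower at (332,246), green clip at (309,245). The side view shows the same gauge at (318,205), with the paddle at (312,191). Next I measure these by colour.

```bash
cat > m.py <<'E'
from h import *
H={'blue':((105,120,60),(125,255,255)),'yellow':((22,130,90),(34,255,255)),'green':((45,120,50),(75,255,255))}
R={'scene':(270,190,440,290),'side':(285,160,360,245)}
def masks(im,n):
    hsv=cv2.cvtColor(im['pixels'],cv2.COLOR_BGR2HSV); x0,y0,x1,y1=R[n]; o={}
    for c,(a,b) in H.items():
        m=cv2.inRange(hsv,a,b); k=np.zeros_like(m); k[y0:y1,x0:x1]=m[y0:y1,x0:x1]
        N,L,S,C=cv2.connectedComponentsWithStats(k)
        if N>1:
            i=1+S[1:,4].argmax(); o[c]=L==i
    return o
def cloud(im,m):
    v,u=np.nonzero(m); return np.array([pt(im,a,b) for a,b in zip(u,v) if im['depth'][b,a]>0])
E
python3 - <<'E'
from m import *
for n in ('scene','side'):
    im=load(n)
    for c,m in masks(im,n).items():
        v,u=np.nonzero(m); P=cloud(im,m)
        print(n,c,m.sum(),u.min(),u.max(),v.min(),v.max(),np.percentile(P,[2,50,98],axis=0).round(4).tolist())
    # housing top & base plate via depth
    x0,y0,x1,y1=R[n]; k=np.zeros(im['depth'].shape,bool);k[y0:y1,x0:x1]=1
    P=cloud(im,k); 
    for lo,hi in ((.08,.09),(.008,.016),(.044,.052)):
        Q=P[(P[:,2]>lo)&(P[:,2]<hi)]
        if n=='side': Q=Q[(Q[:,1]>-.4)]
        print(lo,len(Q),cv2.minAreaRect((Q[:,:2]*1000).astype(np.float32)))
a=cv2.resize(load('scene')['pixels'][185:295,270:440],None,fx=4.7,fy=4.7,interpolation=cv2.INTER_CUBIC)
cv2.imwrite('pics/c1.png',a)
E
```

```text
scene blue 138 349 358 211 236 [[0.5116, 0.1429, 0.0516], [0.5495, 0.1518, 0.0904], [0.5634, 0.158, 0.1116]]
scene yellow 43 328 334 240 252 [[0.5874, 0.0924, 0.0206], [0.6086, 0.098, 0.0403], [0.6178, 0.1047, 0.0454]]
scene green 15 306 311 243 247 [[0.6147, 0.0223, 0.0302], [0.6209, 0.0306, 0.0372], [0.624, 0.0369, 0.0419]]
0.08 1123 ((545.4616088867188, 261.06640625), (236.2352294921875, 104.30235290527344), 83.4563217163086)
0.008 2696 ((454.2669372558594, 168.30984497070312), (439.885498046875, 385.3485107421875), 83.90314483642578)
0.044 252 ((563.837890625, 158.15069580078125), (436.8024597167969, 129.0432891845703), 80.22979736328125)
side blue 231 304 319 182 198 [[0.5025, 0.1389, 0.0501], [0.5316, 0.1468, 0.0809], [0.5708, 0.2368, 0.1114]]
side yellow 35 330 336 201 206 [[0.5871, 0.0887, 0.0277], [0.5994, 0.0961, 0.0376], [0.6136, 0.1092, 0.0451]]
side green 10 342 344 212 216 [[0.6096, 0.0186, 0.0242], [0.6126, 0.0212, 0.0352], [0.6165, 0.0262, 0.0419]]
0.08 371 ((542.1478881835938, 260.3206787109375), (238.28121948242188, 98.95919036865234), 83.37808990478516)
0.008 1038 ((614.4951171875, 218.6861572265625), (614.3135986328125, 328.806884765625), 73.02806091308594)
0.044 177 ((562.4959716796875, 219.19683837890625), (554.6953125, 147.81967163085938), 84.65950012207031)
```

View pics/c1.png

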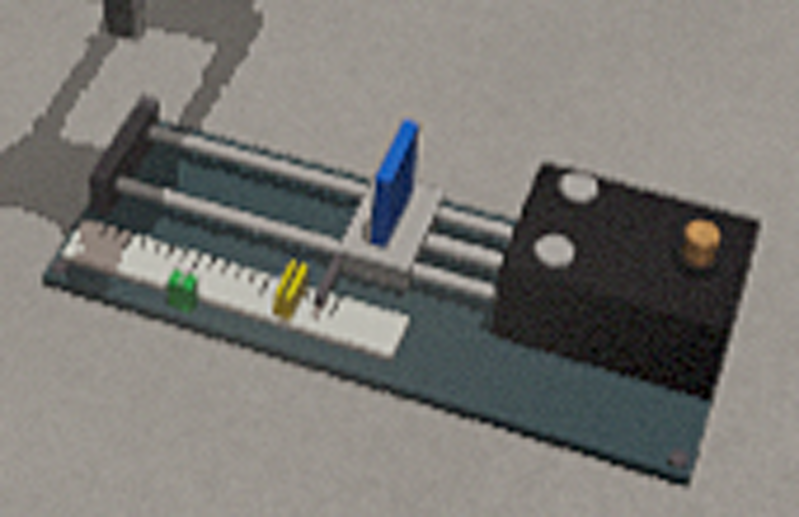

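The crop shows the paddle upright on its carriage, with the pusher arm just right of the follower (roughly 8 mm gap) and the clip about 7 ticks further left. The base plate's front edge runs from crop (45,283) to (690,485), and the stopper is at the far end of the housing.

```bash
python3 - <<'E'
from m import *
im=load('scene')
f=lambda x,y,z:onplane(im,270+x/4.7,185+y/4.7,z)
A,B=f(45,279,.012),f(690,481,.012); print('plate',A,B,np.linalg.norm(B-A),np.degrees(np.arctan2(*(B-A)[[1,0]])))
T=f(545,163,.085),f(758,220,.085); print('housing back edge',T,np.linalg.norm(T[1]-T[0]),np.degrees(np.arctan2(*(T[1]-T[0])[[1,0]])))
T=f(118,183,.035),f(345,240,.035);print('rod',np.degrees(np.arctan2(*(T[1]-T[0])[[1,0]])))
# white scale
P=[]
for n in ('scene','side'):
    im=load(n); x0,y0,x1,y1=R[n]; hsv=cv2.cvtColor(im['pixels'],cv2.COLOR_BGR2HSV)
    x0,y0,x1,y1=(270,225,360,265) if n=='scene' else (325,195,355,235)
    k=np.zeros(im['depth'].shape,bool);k[y0:y1,x0:x1]=((hsv[...,2]>165)&(hsv[...,1]<60))[y0:y1,x0:x1]
    Q=np.array([onplane(im,u,v,.018) for v,u in zip(*np.nonzero(k))]); print(n,'scale',len(Q),cv2.fitLine((Q[:,:2]*1000).astype(np.float32),cv2.DIST_HUBER,0,.01,.01).ravel())
# housing cloud only
    P=cloud(im,np.pad(np.ones((R[n][3]-R[n][1],R[n][2]-R[n][0]),bool),((R[n][1],400-R[n][3]),(R[n][0],640-R[n][2]))))
    Q=P[(abs(P[:,2]-.085)<.006)&(P[:,1]>.19)&(P[:,1]<.42)]; print(n,'housing',len(Q),cv2.minAreaRect((Q[:,:2]*1000).astype(np.float32)))
    # paddle top edge from blue mask: points z>.1
    m=masks(im,n)
    for c,z in (('blue',.108),('yellow',.041),('green',.038)):
        Q=cloud(im,m[c]); Q=Q[(Q[:,2]>z-.006)]; print(n,c,len(Q),Q.min(0).round(4),Q.mean(0).round(4),Q.max(0).round(4))
        v,u=np.nonzero(m[c]); 
E
```

```text
plate [ 0.62110162 -0.0649888   0.012     ] [0.67023173 0.36732605 0.012     ] 0.43509756797707905 83.51647828692484
housing back edge (array([0.49714946, 0.24474434, 0.085     ]), array([0.51221806, 0.38330416, 0.085     ])) 0.13937678200794948 83.79338462065226
rod 86.39964064062904
scene scale 533 [6.3445680e-02 9.9798530e-01 5.9445496e+02 7.2546516e+01]
scene housing 1147 ((550.5009155273438, 306.2467346191406), (145.88577270507812, 104.96844482421875), 82.61384582519531)
scene blue 50 [0.5095 0.1439 0.1021] [0.5371 0.1513 0.1082] [0.5613 0.158  0.1127]
scene yellow 31 [0.5851 0.0926 0.0378] [0.6027 0.0987 0.0414] [0.6184 0.1051 0.0456]
scene green 13 [0.6146 0.0221 0.0326] [0.6197 0.0301 0.0375] [0.6243 0.0369 0.0419]
side scale 152 [7.5012684e-02 9.9718261e-01 5.9708466e+02 4.3912586e+01]
side housing 368 ((547.3401489257812, 305.046630859375), (148.22853088378906, 98.95919036865234), 83.37808990478516)
side blue 45 [0.5003 0.1396 0.1022] [0.5307 0.1489 0.1075] [0.5592 0.1623 0.1136]
side yellow 24 [0.587  0.0886 0.0353] [0.5998 0.0971 0.0404] [0.6135 0.1162 0.0455]
side green 7 [0.6095 0.0194 0.0326] [0.6125 0.0222 0.0371] [0.6165 0.0266 0.0425]
```

```bash
python3 -m pendant '[{"jaw":1,"tx":-4.2,"ty":15,"tz":-5,"az":40},{"jaw":1,"tx":-4.2,"ty":15,"tz":-5,"az":83.4},{"jaw":1,"tx":-4.2,"ty":15,"tz":-5,"az":83.4},{"jaw":1,"tx":-4.2,"ty":15,"tz":-5,"az":83.4},{"jaw":1,"tx":-4.2,"ty":15,"tz":-5,"az":83.4},{"jaw":1,"tx":-4.2,"ty":15,"tz":-5,"az":83.4},{"jaw":1,"tx":-4.2,"ty":15,"tz":-5,"az":83.4},{"jaw":1,"tx":-4.2,"ty":15,"tz":-5,"az":83.4},{"jaw":1,"tx":-4.2,"ty":15,"tz":-5,"az":83.4},{"jaw":1,"tx":-4.2,"ty":15,"tz":-5,"az":83.4}]' 60
python3 - <<'E'
from h import *
w=grab('wrist','pics/w1.png'); print(w['pose'],w['fx'],w['cx'],w['cy'])
E
```

```text
[[ 9.99996939e-01  3.80358691e-04 -2.44474313e-03  5.74117841e-01]
 [-3.04103577e-04 -9.61724593e-01 -2.74017726e-01  6.95937032e-02]
 [-2.45539462e-03  2.74017631e-01 -9.61721534e-01  3.71881665e-01]
 [ 0.00000000e+00  0.00000000e+00  0.00000000e+00  1.00000000e+00]] 309.70691628693146 320.1119450972099 199.26420827042958invalid input at $[0]: expected keys jaw, tx, ty, tz, ax, ay, az
```

View pics/w1.png

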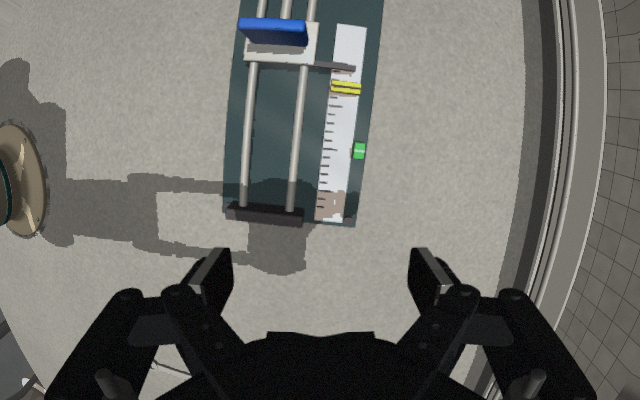

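The move was refused because every key is needed, so the arm hasn't moved. The wrist view is good: paddle top at (272,25), follower line at (345,87), clip at (359,151). I'll measure from it with fisheye rays.

```bash
cat >> m.py <<'E'
def wplane(im,u,v,z):
    x,y=(u-im['cx'])/im['fx'],(v-im['cy'])/im['fy']; t=np.hypot(x,y); s=np.sin(t)/max(t,1e-9)
    d=im['pose'][:3,:3]@np.array([x*s,y*s,np.cos(t)]); o=im['pose'][:3,3]; return o+d*(z-o[2])/d[2]
EX=np.array([.115,.9934]); EY=np.array([-.9934,.115]); O=np.array([.5223,.0746])
def g(P): d=P[:2]-O; return (np.array([d@EX,d@EY])*1000).round(1)
def wmeas(im):
    hsv=cv2.cvtColor(im['pixels'],cv2.COLOR_BGR2HSV)
    for c,z in (('yellow',.041),('green',.038),('blue',.108)):
        m=cv2.inRange(hsv,*H[c]); N,L,S,C=cv2.connectedComponentsWithStats(m)
        if N<2: print(c,'none'); continue
        i=1+S[1:,4].argmax(); x,y,w,h,a=S[i]
        P=wplane(im,*C[i],z); print(c,'box',(x,y,w,h,a),'world',P.round(4),'gauge',g(P), 'edges', g(wplane(im,x+w/2,y,z)),g(wplane(im,x+w/2,y+h,z)))
E
python3 - <<'E'
from m import *
w=load('wrist'); wmeas(w)
for p,z in (((375,70),.012),((355,224),.012),((225,224),.012),((243,38),.108)): print(p,wplane(w,*p,z),g(wplane(w,*p,z)))
for a,b,z in (((241,207),(256,22),.035),((290,211),(308,22),.035),((336,25),(316,220),.018)):
    A,B=wplane(w,*a,z),wplane(w,*b,z); print(np.degrees(np.arctan2(*(B-A)[[1,0]])),g(A),g(B))
v=w['pixels'][75:165,315:375]
E
```

```text
yellow box (np.int32(331), np.int32(87), np.int32(30), np.int32(8), np.int32(147)) world [0.6001 0.0948 0.041 ] gauge [ 29. -75.] edges [ 32.3 -75. ] [ 23.7 -76. ]
green box (np.int32(354), np.int32(142), np.int32(11), np.int32(8), np.int32(67)) world [0.6156 0.0348 0.038 ] gauge [-28.8 -97.3] edges [-24.7 -97.1] [-33.4 -98.3]
blue box (np.int32(238), np.int32(17), np.int32(70), np.int32(28), np.int32(982)) world [0.5344 0.1473 0.108 ] gauge [73.6 -3.7] edges [81.8 -1.7] [56.2 -5. ]
(375, 70) [0.63641847 0.1217648  0.012     ] [  60.  -107.9]
(355, 224) [ 0.61659867 -0.06492744  0.012     ] [-127.8 -109.7]
(225, 224) [ 0.45128362 -0.06596022  0.012     ] [-147.8   54.4]
(243, 38) [0.50742839 0.13803547 0.108     ] [61.3 22.1]
83.9581805195024 [-114.4   28.3] [97.4 30.4]
84.1955408446708 [-112.4  -29.5] [101.1 -26.5]
-95.69112078617073 [106.1 -57.1] [-125.8  -60.8]
```

```bash
python3 -m pendant '[{"jaw":1,"tx":-4.2,"ty":15,"tz":-5,"ax":0,"ay":0,"az":-50},{"jaw":1,"tx":-4.2,"ty":15,"tz":-5,"ax":0,"ay":0,"az":-96.6},{"jaw":1,"tx":-4.2,"ty":15,"tz":-5,"ax":0,"ay":0,"az":-96.6},{"jaw":1,"tx":-4.2,"ty":15,"tz":-5,"ax":0,"ay":0,"az":-96.6},{"jaw":1,"tx":-4.2,"ty":15,"tz":-5,"ax":0,"ay":0,"az":-96.6},{"jaw":1,"tx":-4.2,"ty":15,"tz":-5,"ax":0,"ay":0,"az":-96.6},{"jaw":1,"tx":-4.2,"ty":15,"tz":-5,"ax":0,"ay":0,"az":-96.6},{"jaw":1,"tx":-4.2,"ty":15,"tz":-5,"ax":0,"ay":0,"az":-96.6},{"jaw":1,"tx":-4.2,"ty":15,"tz":-5,"ax":0,"ay":0,"az":-96.6},{"jaw":1,"tx":-4.2,"ty":15,"tz":-5,"ax":0,"ay":0,"az":-96.6}]' 60
python3 - <<'E'
from m import *
w=grab('wrist','pics/w2.png'); wmeas(w)
E
```

```text
clock: 1.4
position: [0.5328, 0.15, 0.181]
ee_rot: [0.0, 0.998, -0.057, -0.0]
contact_force: [0.5, -0.1, -0.2]
width: 0.0856
gripper_force: 0.0
yellow box (np.int32(360), np.int32(92), np.int32(8), np.int32(33), np.int32(180)) world [0.6043 0.1023 0.041 ] gauge [ 36.9 -78.2] edges [ 36.7 -90.4] [ 36.3 -60.2]
green box (np.int32(420), np.int32(83), np.int32(16), np.int32(13), np.int32(176)) world [0.6157 0.0386 0.038 ] gauge [-25.1 -97. ] edges [ -25.  -102.7] [-25.2 -90.2]
blue box (np.int32(312), np.int32(166), np.int32(16), np.int32(81), np.int32(1182)) world [0.5347 0.1501 0.108 ] gauge [76.4 -3.7] edges [ 76.1 -33.6] [76.  28.4]
```

View pics/w2.png

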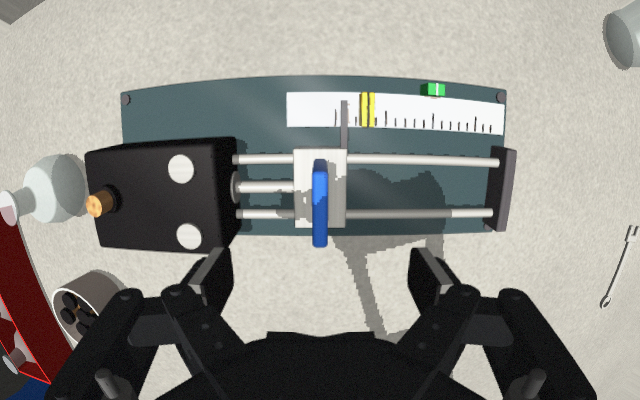

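The wrist view shows the paddle at (320,205), centred between the open fingers (215 and 425). The follower's line is at about (368,109), the pusher at (344,115) and the clip's line at (436,90). Both sides have room, so I descend and grip.

```bash
python3 -m pendant '[{"jaw":1,"tx":0.1,"ty":0,"tz":-5,"ax":0,"ay":0,"az":0},{"jaw":1,"tx":0.1,"ty":0,"tz":-9,"ax":0,"ay":0,"az":0},{"jaw":1,"tx":0.1,"ty":0,"tz":-12,"ax":0,"ay":0,"az":0},{"jaw":1,"tx":0.1,"ty":0,"tz":-12,"ax":0,"ay":0,"az":0},{"jaw":-0.5,"tx":0.1,"ty":0,"tz":-12,"ax":0,"ay":0,"az":0},{"jaw":-1,"tx":0.1,"ty":0,"tz":-12,"ax":0,"ay":0,"az":0},{"jaw":-1,"tx":0.1,"ty":0,"tz":-12,"ax":0,"ay":0,"az":0},{"jaw":-1,"tx":0.1,"ty":0,"tz":-12,"ax":0,"ay":0,"az":0},{"jaw":-1,"tx":0.1,"ty":0,"tz":-12,"ax":0,"ay":0,"az":0},{"jaw":-1,"tx":0.1,"ty":0,"tz":-12,"ax":0,"ay":0,"az":0}]' 60
cat >> m.py <<'E'
def lines(im,tag=''):
    # full body extents along the image's u: closed mask column range, centre row, for follower and clip
    hsv=cv2.cvtColor(im['pixels'],cv2.COLOR_BGR2HSV); r={}
    for c,z,lo,hi in (('yellow',.041,(20,90,60),(36,255,255)),('green',.038,(40,90,50),(80,255,255))):
        m=cv2.morphologyEx(cv2.inRange(hsv,lo,hi),cv2.MORPH_CLOSE,np.ones((5,5)))
        N,L,S,C=cv2.connectedComponentsWithStats(m); i=1+S[1:,4].argmax()
        P=wplane(im,*C[i],z); r[c]=g(P); print(c,S[i],C[i].round(1),P.round(4),g(P))
    print('follower-clip mm',(r['yellow']-r['green'])[0])
E
python3 - <<'E'
from m import *
w=load('wrist'); lines(w)
A,B=wplane(w,368,109,.041),wplane(w,436.5,90,.038); print(g(A),g(B),g(wplane(w,346.5,115,.035)))
w=grab('wrist','pics/w3.png'); lines(w); wmeas(w)
E
```

```text
clock: 2.7
position: [0.5344, 0.1502, 0.0621]
ee_rot: [-0.0, 0.998, -0.057, 0.001]
contact_force: [-0.2, 0.4, 6.5]
width: 0.0114
gripper_force: 58.8
yellow [360  92  15  35 495] [366.8 108.8] [0.6007 0.0997 0.041 ] [ 34. -75.]
green [420  82  26  14 320] [432.5  88.9] [0.6157 0.0339 0.038 ] [-29.7 -97.5]
follower-clip mm 63.7
[ 32.8 -74.9] [-33.8 -96.7] [ 51.8 -68.9]
yellow [ 384   81   29   59 1618] [398.  109.9] [0.6008 0.101  0.041 ] [ 35.2 -74.9]
green [474  70  43  24 870] [495.8  81.7] [0.6152 0.0371 0.038 ] [-26.6 -96.6]
follower-clip mm 61.800000000000004
yellow box (np.int32(384), np.int32(81), np.int32(17), np.int32(59), np.int32(903)) world [0.601 0.104 0.041] gauge [ 38.2 -74.8] edges [ 38.4 -90.3] [ 37.8 -58.7]
green box (np.int32(474), np.int32(70), np.int32(33), np.int32(24), np.int32(584)) world [0.6153 0.0414 0.038 ] gauge [-22.3 -96.3] edges [ -22.7 -103.2] [-22.9 -88.8]
blue box (np.int32(304), np.int32(195), np.int32(33), np.int32(142), np.int32(4161)) world [0.5511 0.1481 0.108 ] gauge [ 76.3 -20.2] edges [ 76.2 -46.4] [76.1 12. ]
```

View pics/w3.png

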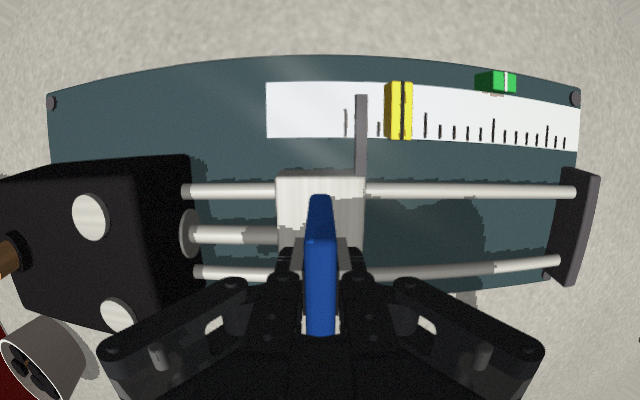

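The paddle is gripped between the pads at about (320,265). On their tops, the follower's line is at about (403,110) and the clip's line at (508,82). I pull roughly 65 mm first, then measure again.

```bash
python3 -m pendant '[{"jaw":-1,"tx":-0.08,"ty":-0.7,"tz":0,"ax":0,"ay":0,"az":0},{"jaw":-1,"tx":-0.16,"ty":-1.5,"tz":0,"ax":0,"ay":0,"az":0},{"jaw":-1,"tx":-0.26,"ty":-2.3,"tz":0,"ax":0,"ay":0,"az":0},{"jaw":-1,"tx":-0.35,"ty":-3.1,"tz":0,"ax":0,"ay":0,"az":0},{"jaw":-1,"tx":-0.44,"ty":-3.9,"tz":0,"ax":0,"ay":0,"az":0},{"jaw":-1,"tx":-0.53,"ty":-4.7,"tz":0,"ax":0,"ay":0,"az":0},{"jaw":-1,"tx":-0.61,"ty":-5.5,"tz":0,"ax":0,"ay":0,"az":0},{"jaw":-1,"tx":-0.68,"ty":-6.1,"tz":0,"ax":0,"ay":0,"az":0},{"jaw":-1,"tx":-0.72,"ty":-6.5,"tz":0,"ax":0,"ay":0,"az":0},{"jaw":-1,"tx":-0.72,"ty":-6.5,"tz":0,"ax":0,"ay":0,"az":0}]' 60
python3 - <<'E'
from m import *
w=load('wrist'); print('w3',g(wplane(w,403,110,.041)),g(wplane(w,508,82,.038)))
w=grab('wrist','pics/w4.png'); lines(w); wmeas(w)
E
```

```text
clock: 4.0
position: [0.5273, 0.0874, 0.0621]
ee_rot: [-0.002, 0.998, -0.058, 0.001]
contact_force: [0.3, 8.8, 5.2]
width: 0.0115
gripper_force: 59.0
w3 [ 32.5 -75. ] [-35.7 -97.7]
yellow [ 363   79   28   61 1380] [377.7 108.5] [0.5952 0.0491 0.041 ] [-17.  -75.3]
green [383  58  41  26 885] [403.2  70.5] [0.6149 0.0322 0.038 ] [-31.4 -96.9]
follower-clip mm 14.399999999999999
yellow box (np.int32(364), np.int32(80), np.int32(14), np.int32(59), np.int32(605)) world [0.5964 0.0521 0.041 ] gauge [-13.8 -76.2] edges [-13.3 -90.4] [-13.7 -59.1]
green box (np.int32(383), np.int32(58), np.int32(40), np.int32(26), np.int32(772)) world [0.6149 0.0326 0.038 ] gauge [-31.1 -96.8] edges [ -31.4 -103.9] [-31.3 -89.4]
blue box (np.int32(303), np.int32(195), np.int32(34), np.int32(142), np.int32(4142)) world [0.5441 0.0852 0.108 ] gauge [ 13.1 -20.4] edges [ 12.9 -46.6] [12.9 11.8]
```

View pics/w4.png

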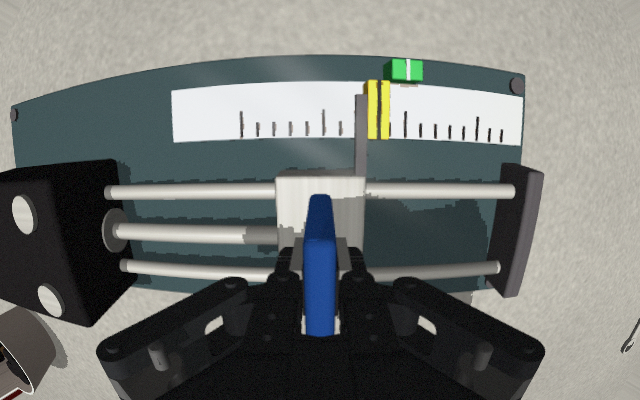

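The pusher now touches the follower, with its line at about (379,109) and the clip's line at (408,70). The paddle has not slipped in the pads. I'll find the columns of both lines precisely.

```bash
cat >> m.py <<'E'
def prec(im,yb,gb):
    # dark line within follower box / white line in clip top: column centroids on rows yb=(r0,r1,c0,c1), gb likewise
    L=cv2.cvtColor(im['pixels'],cv2.COLOR_BGR2HSV).astype(float); out=[]
    for (r0,r1,c0,c1),z,ch in ((yb,.041,0),(gb,.038,1)):
        V=L[r0:r1,c0:c1]; wt=(V[...,2].max()-V[...,2])if ch==0 else (V[...,1].max()-V[...,1])
        wt=wt.mean(0); wt=np.clip(wt-(wt.max()+wt.min())/2,0,None); u=(wt*np.arange(c0,c1)).sum()/wt.sum()
        P=wplane(im,u,(r0+r1)/2,z); out.append(g(P)); print(round(u,1),P.round(4),out[-1])
    print('remaining mm',(out[0]-out[1])[0])
E
python3 - <<'E'
from m import *
w=load('wrist'); prec(w,(90,130,372,386),(64,76,400,416))
E
```

```text
378.8 [0.5943 0.0486 0.041 ] [-17.6 -74.6]
407.7 [0.6151 0.0297 0.038 ] [-34.  -97.4]
remaining mm 16.4
```

```bash
python3 -m pendant '[{"jaw":-1,"tx":-0.05,"ty":-0.5,"tz":0,"ax":0,"ay":0,"az":0},{"jaw":-1,"tx":-0.1,"ty":-0.9,"tz":0,"ax":0,"ay":0,"az":0},{"jaw":-1,"tx":-0.14,"ty":-1.25,"tz":0,"ax":0,"ay":0,"az":0},{"jaw":-1,"tx":-0.16,"ty":-1.45,"tz":0,"ax":0,"ay":0,"az":0},{"jaw":-1,"tx":-0.17,"ty":-1.55,"tz":0,"ax":0,"ay":0,"az":0},{"jaw":-1,"tx":-0.17,"ty":-1.55,"tz":0,"ax":0,"ay":0,"az":0}]' 60
python3 - <<'E'
from m import *
w=grab('wrist','pics/w5.png'); lines(w); wmeas(w)
a=cv2.resize(w['pixels'][40:160,330:430],None,fx=5,fy=5,interpolation=cv2.INTER_CUBIC); cv2.imwrite('pics/c5.png',a)
E
```

```text
clock: 4.8
position: [0.5256, 0.0726, 0.0621]
ee_rot: [-0.003, 0.998, -0.058, 0.001]
contact_force: [0.3, 10.2, 5.6]
width: 0.0115
gripper_force: 59.0
yellow [ 363   79   27   61 1378] [377.4 108.1] [0.5937 0.0345 0.041 ] [-31.7 -75.6]
green [359  56  39  26 788] [378.1  68.6] [0.6151 0.0312 0.038 ] [-32.4 -97.1]
follower-clip mm 0.6999999999999993
yellow box (np.int32(364), np.int32(79), np.int32(14), np.int32(60), np.int32(605)) world [0.5948 0.0373 0.041 ] gauge [-28.7 -76.3] edges [-28.1 -90.9] [-28.5 -59.1]
green box (np.int32(360), np.int32(57), np.int32(19), np.int32(24), np.int32(413)) world [0.6155 0.036  0.038 ] gauge [-27.6 -97.1] edges [ -27.8 -103.3] [-27.8 -90.1]
blue box (np.int32(303), np.int32(195), np.int32(34), np.int32(142), np.int32(4143)) world [0.5424 0.0705 0.108 ] gauge [ -1.8 -20.4] edges [ -2.  -46.6] [-2.  11.8]
```

View pics/c5.png

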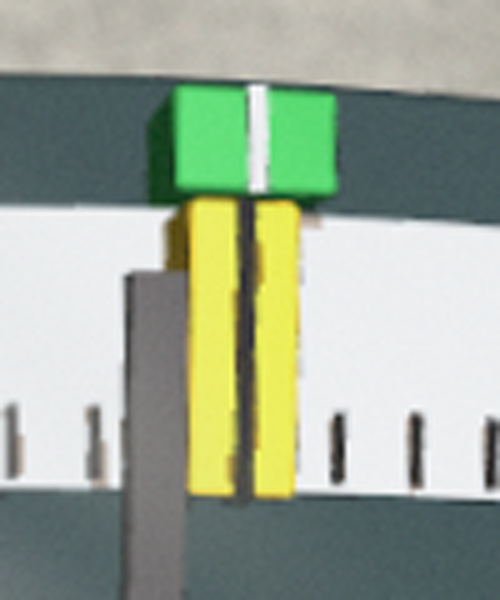

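The crop shows the follower's line at (246,345) and the clip's at (257,140), about 1 mm apart and short of the clip, with the pusher touching. Now I hold for 2.5 s.

```bash
python3 -m pendant '[{"jaw":-1,"tx":0,"ty":0,"tz":0,"ax":0,"ay":0,"az":0},{"jaw":-1,"tx":0,"ty":0,"tz":0,"ax":0,"ay":0,"az":0},{"jaw":-1,"tx":0,"ty":0,"tz":0,"ax":0,"ay":0,"az":0},{"jaw":-1,"tx":0,"ty":0,"tz":0,"ax":0,"ay":0,"az":0},{"jaw":-1,"tx":0,"ty":0,"tz":0,"ax":0,"ay":0,"az":0},{"jaw":-1,"tx":0,"ty":0,"tz":0,"ax":0,"ay":0,"az":0},{"jaw":-1,"tx":0,"ty":0,"tz":0,"ax":0,"ay":0,"az":0},{"jaw":-1,"tx":0,"ty":0,"tz":0,"ax":0,"ay":0,"az":0},{"jaw":-1,"tx":0,"ty":0,"tz":0,"ax":0,"ay":0,"az":0},{"jaw":-1,"tx":0,"ty":0,"tz":0,"ax":0,"ay":0,"az":0}]' 60
python3 -m pendant '[{"jaw":-1,"tx":0,"ty":0,"tz":0,"ax":0,"ay":0,"az":0},{"jaw":-1,"tx":0,"ty":0,"tz":0,"ax":0,"ay":0,"az":0},{"jaw":-1,"tx":0,"ty":0,"tz":0,"ax":0,"ay":0,"az":0},{"jaw":-1,"tx":0,"ty":0,"tz":0,"ax":0,"ay":0,"az":0},{"jaw":-1,"tx":0,"ty":0,"tz":0,"ax":0,"ay":0,"az":0},{"jaw":-1,"tx":0,"ty":0,"tz":0,"ax":0,"ay":0,"az":0},{"jaw":-1,"tx":0,"ty":0,"tz":0,"ax":0,"ay":0,"az":0},{"jaw":-1,"tx":0,"ty":0,"tz":0,"ax":0,"ay":0,"az":0},{"jaw":-1,"tx":0,"ty":0,"tz":0,"ax":0,"ay":0,"az":0},{"jaw":-1,"tx":0,"ty":0,"tz":0,"ax":0,"ay":0,"az":0}]' 60
python3 -m pendant '[{"jaw":-1,"tx":0.05,"ty":0.5,"tz":0,"ax":0,"ay":0,"az":0},{"jaw":-1,"tx":0.14,"ty":1.3,"tz":0,"ax":0,"ay":0,"az":0},{"jaw":-1,"tx":0.24,"ty":2.2,"tz":0,"ax":0,"ay":0,"az":0},{"jaw":-1,"tx":0.34,"ty":3.1,"tz":0,"ax":0,"ay":0,"az":0},{"jaw":-1,"tx":0.44,"ty":4.0,"tz":0,"ax":0,"ay":0,"az":0},{"jaw":-1,"tx":0.54,"ty":4.9,"tz":0,"ax":0,"ay":0,"az":0},{"jaw":-1,"tx":0.64,"ty":5.8,"tz":0,"ax":0,"ay":0,"az":0},{"jaw":-1,"tx":0.73,"ty":6.6,"tz":0,"ax":0,"ay":0,"az":0},{"jaw":-1,"tx":0.8,"ty":7.2,"tz":0,"ax":0,"ay":0,"az":0},{"jaw":-1,"tx":0.85,"ty":7.7,"tz":0,"ax":0,"ay":0,"az":0}]' 60
python3 -m pendant '[{"jaw":-1,"tx":0.03,"ty":0.2,"tz":0,"ax":0,"ay":0,"az":0},{"jaw":-1,"tx":0.04,"ty":0.35,"tz":0,"ax":0,"ay":0,"az":0},{"jaw":-1,"tx":0.04,"ty":0.35,"tz":0,"ax":0,"ay":0,"az":0},{"jaw":-1,"tx":0.04,"ty":0.35,"tz":0,"ax":0,"ay":0,"az":0}]' 60
python3 - <<'E'
from m import *
w=grab('wrist','pics/w6.png'); lines(w); wmeas(w)
E
```

```text
clock: 6.1
position: [0.5256, 0.0726, 0.0621]
ee_rot: [-0.003, 0.998, -0.058, 0.001]
contact_force: [-1.2, 10.5, 5.9]
width: 0.0117
gripper_force: 59.0
clock: 7.35
position: [0.5256, 0.0726, 0.0621]
ee_rot: [-0.003, 0.998, -0.058, 0.001]
contact_force: [-0.2, 11.2, 5.3]
width: 0.0112
gripper_force: 59.0
clock: 8.6
position: [0.5342, 0.1481, 0.0621]
ee_rot: [-0.001, 0.998, -0.058, 0.001]
contact_force: [-1.3, 3.7, 4.2]
width: 0.0112
gripper_force: 59.1
clock: 9.1
position: [0.5344, 0.1502, 0.0621]
ee_rot: [-0.0, 0.998, -0.057, 0.001]
contact_force: [-1.2, 0.2, 4.8]
width: 0.0111
gripper_force: 59.3
yellow [ 479   91   34   55 1648] [495.8 117.8] [0.5939 0.0407 0.041 ] [-25.4 -75. ]
green [474  70  43  24 849] [495.6  81.5] [0.6154 0.0373 0.038 ] [-26.4 -96.8]
follower-clip mm 1.0
yellow box (np.int32(479), np.int32(91), np.int32(26), np.int32(55), np.int32(1100)) world [0.5942 0.0433 0.041 ] gauge [-22.8 -75. ] edges [-22.1 -90.4] [-24.  -58.2]
green box (np.int32(474), np.int32(70), np.int32(30), np.int32(22), np.int32(567)) world [0.6156 0.0416 0.038 ] gauge [-22.1 -96.4] edges [ -21.7 -103.1] [-21.8 -89.9]
blue box (np.int32(304), np.int32(195), np.int32(33), np.int32(142), np.int32(4160)) world [0.5511 0.1481 0.108 ] gauge [ 76.3 -20.2] edges [ 76.2 -46.4] [76.1 12. ]
```

The paddle is home: same pose as at the grasp, and no spring load on the tool. The follower stayed at the clip. Now I open and rise.

```bash
python3 -m pendant '[{"jaw":0,"tx":0,"ty":0,"tz":0,"ax":0,"ay":0,"az":0},{"jaw":0.3,"tx":0,"ty":0,"tz":0,"ax":0,"ay":0,"az":0},{"jaw":0.3,"tx":0,"ty":0,"tz":0,"ax":0,"ay":0,"az":0},{"jaw":0.3,"tx":0,"ty":0,"tz":0,"ax":0,"ay":0,"az":0},{"jaw":0.3,"tx":0,"ty":0,"tz":3,"ax":0,"ay":0,"az":0},{"jaw":0.3,"tx":0,"ty":0,"tz":7,"ax":0,"ay":0,"az":0},{"jaw":0.3,"tx":0,"ty":0,"tz":11,"ax":0,"ay":0,"az":0},{"jaw":0.3,"tx":0,"ty":0,"tz":12,"ax":0,"ay":0,"az":0},{"jaw":0.3,"tx":0,"ty":0,"tz":12,"ax":0,"ay":0,"az":0}]' 60
python3 - <<'E'
from m import *
w=grab('wrist','pics/w7.png'); lines(w); wmeas(w)
E
```

```text
clock: 10.28
position: [0.534, 0.15, 0.1814]
ee_rot: [-0.0, 0.998, -0.058, 0.0]
contact_force: [0.7, -0.4, 0.1]
width: 0.0558
gripper_force: 0.0
yellow [423  97  18  35 598] [431.6 113.8] [0.5932 0.0378 0.041 ] [-28.4 -74.6]
green [420  84  25  14 316] [432.3  90.6] [0.6153 0.034  0.038 ] [-29.6 -97.1]
follower-clip mm 1.2000000000000028
yellow box (np.int32(423), np.int32(97), np.int32(13), np.int32(34), np.int32(372)) world [0.5935 0.0407 0.041 ] gauge [-25.5 -74.6] edges [-25.8 -90.5] [-26.8 -58.2]
green box (np.int32(420), np.int32(84), np.int32(16), np.int32(14), np.int32(182)) world [0.6157 0.0389 0.038 ] gauge [-24.7 -96.9] edges [ -25.1 -103.1] [-25.3 -89.6]
blue box (np.int32(312), np.int32(167), np.int32(16), np.int32(81), np.int32(1149)) world [0.5348 0.15   0.108 ] gauge [76.4 -3.8] edges [ 76.2 -34.1] [76.2 28.1]
```

View pics/w7.png

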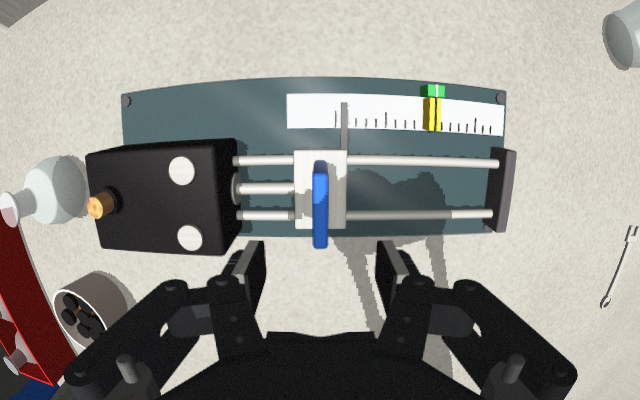

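The paddle is home at (320,205), the follower stands at the clip (432,113), the gripper is clear, and the bystanders in view are where they were.

```bash
python3 -c "
from rig import manip
print(manip.sign_off())"
```

```text
the job is handed in; nothing more can be done
None
```

The check is done and handed in, though no verdict came back: the paddle pushed the follower to about 1 mm from the clip's line without overshooting, was held there 2.5 s, then eased fully home with the follower left at the clip.

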